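# Hold the pH electrode ready over the opened flask

## Robot

A 7-joint arm with a two-finger parallel gripper is mounted at the origin on the work surface. World frame = base frame: x ahead of the robot, y to its left, z up, the work surface at z = 0. Lengths are in mm, angles in rad, forces in N, time in s.
With the tool pointing down it reaches from about 400 to 925 mm from the base axis. Payload 4.1 kg.
Tool frame: the origin (TCP) lies on the front face of the gripper's body, between the roots of the fingers; the fingertips stand 73 mm ahead of it and the grasp point (between the pads) lies 54 mm ahead of it (robot.finger_overhang is the distance from the TCP to the fingertips, in mm); z points along the fingers, y is the line along which they close (so a half turn about z gives the same grasp; the last joint's range is limited). The gripper opens to 85 mm and grips with 20 to 120 N. Pads are 22 mm wide; open, the fingers measure 114 mm over their backs; the gripper's body (76 mm by 85 mm) begins 54 mm behind the grasp point. The pads swing forward as they close: fully open they stand 13 mm farther back than shut.
Start: joints at [1.013, 0.398, 0.045, 1.537, -0.019, 1.207, -0.051], TCP at [287.904, -582.79, 303.947] pointing down, gripper open.
Joint ranges: [-2.82, 2.82], [-0.49, 2.23], [-1.37, 1.46], [0, 2.46], [-1.36, 4.5], [0.23, 2], [-2.94, 2.94]. Speed limits (rad/s): [2.57, 2.57, 3.14, 3.14, 3.14, 3.14, 3.14].

## Interface

Orientations are given as [roll, pitch, yaw] about the fixed x, y, z axes, in that order (R = Rz(yaw) Ry(pitch) Rx(roll)).
In Python, from bench import robot gives the robot as it stands. The module is installed in compiled form; this text tells all that it offers.
- The arm moves only by the tool servo_tool, never from a script. Its argument "deltas" is one flat list of numbers, 7 for each row, row after row: the shift along the tool's x, y, z in m, then the turn, a rotation vector about the tool's x, y, z in degrees, then the closure, from 0 (fully open) to 1 (shut). A call has 1 to 12 rows; each row is the pose to reach, as a shift and turn from the pose commanded when the call began, along the tool's axes at that moment; what a row does not reach only later rows make up. A row lasts 1/8 s, in which the tool goes at most 62.5 mm and 10.7 degrees, less where a joint would pass 70% of its speed; a pose out of reach is approached as far as the arm can. A call with a gripper value outside its range is refused whole. The fingers move at their own pace and stop on an object; the grip force is fixed at half the most. Time passes only in rows, so rows that repeat a pose let the fingers close. It gives the time, the measured TCP pose, the force, the opening and the grip force at its end, in the units of the state.
- robot.read_state(): the state, without advancing time (a new reading comes with each control period).
- robot.snapshot(name): name is "scene" or "top"; returns a dict with "color" (384x512x3 uint8, blue, green, red), "depth" (384x512 float32, mm along the optical axis (not along the pixel's ray), 0 where there is no reading), "camera_matrix" (3x3 intrinsics, pixels), "extrinsics" (4x4, takes a point from camera to world coordinates). Camera axes: x right, y down, z forward; pixel columns grow to the right and rows downward; lengths in mm; the calibration is good to about 2 mm. A picture is of the moment at which its call begins.
- robot.job_done(): hands the job in; it is judged then, once.
The state is a dict: "time_s": time; "joint_pos": joint angles; "dq": joint speeds; "joint_efforts": joint torques, N m; "ee_pos": TCP position; "eef_rot": TCP orientation; "force": force on the tool from outside, world axes, zero at the start; "wrist_torque": the same for the moment, N m; "opening": finger opening in mm; "grip_force": force on a finger pad.
Only numpy, scipy, OpenCV 4.12 (cv2) and the standard library are available. Lean on these libraries where they do the work, as an engineer would, in place of code of your own. Each camera call takes 0.05 s, during which the arm holds its last target. There are 200 camera calls.

## Task

Take the stopper out of the stoppered conical flask and leave it in the shallow steel dish; then draw the pH electrode up out of its holder, carry it over the test-tube rack without touching the rack, and hold it upright and still with its tip centred about 10 mm above the flask's open mouth, touching nothing but the gripper. The program finishes while still holding the electrode there. Leave the flask standing where it is, and do not disturb the other glassware and bottles.

Things in the scene. Friction and masses are not known exactly. Their poses are not given: they have to be found in the camera images.
- flask: The target: conical flask of clear plasticware, loose, empty, about 220 g, 135 mm tall; base 80 mm across, tapering from 8 mm up to a neck 36 mm across (outside) from 85 mm up; rim 39 mm across. It is the larger of the two conical flasks and the only one with a stopper. It stands on the bench. Origin: centre of its underside, z up.
- flask_mouth (a point): Centre of the flask's mouth at rim height, 135 mm above its underside. The opening is 30 mm in diameter (walls 3 mm).
- stopper: Hard black rubber stopper, loose, about 30 g, 50 mm long, round. From its underside: a plug 23 to 25 mm across and 20 mm long that sits loosely in the flask's neck, a flange 37 mm across from 20 to 25 mm that rests on the rim, and a knob 20 to 22 mm across from 27 to 50 mm for gripping. Held in only by its weight. Origin: centre of the plug's underside, z along its axis towards the knob; it starts upright in the flask, origin 20 mm below the rim.
- stopper_mid (a point): Middle of the stopper's axis, 25 mm from the plug's underside (25 mm from the knob's top).
- dish: Shallow round dish of stainless steel, fixed to the bench, open: inside about 94 mm across at the floor, rim 104 mm across outside and 14 mm high, floor 4 mm thick. Origin: centre of its underside, on the bench.
- electrode: Wireless pH electrode, loose, about 60 g, 150 mm long, round: from the tip a black shaft 12 mm across up to 96 mm, a grey collar 18 mm across from 96 to 105 mm, and a black head 25 mm across from 105 to 150 mm, for gripping. At the start it stands nearly upright (up to 3 degrees of play) in the holder's hole, tip 10 mm above the bench. Origin: the tip, z along its axis towards the head.
- electrode_tip (a point): The electrode's lower end, on its axis (same point as its origin).
- holder: Grey plastic block, fixed to the bench, 80 x 80 x 70 mm high, with a round hole 15 mm across and 60 mm deep in the middle of its top, for the electrode. Origin: centre of its underside.
- rack: White test-tube rack with tubes, fixed to the bench between the electrode's holder and the flask: 240 mm long (its x axis), 70 mm wide (its y axis), 100 mm high, the tubes standing up to 125 mm above the bench. Origin: centre of its underside, z up.
- small_flask: Bystander: smaller open conical flask, loose, 98 mm tall, base 64 mm across. Origin: centre of its underside.
- beaker: Bystander: beaker, loose, 70 mm across, 90 mm tall. Origin: centre of its underside.
- cylinder: Bystander: measuring cylinder, loose, 170 mm tall, foot 64 mm, tube 28 mm across. Origin: centre of its underside.
- wash_bottle: Bystander: white wash bottle with a red cap, loose, 66 mm across, 170 mm tall with its spout. Origin: centre of its underside.
- dropper: Bystander: small amber bottle, loose, 36 mm across, 75 mm tall. Origin: centre of its underside.
There are look-alikes about, which are no part of the job. Leave any blue or yellow look-alike of the flask alone. Of the things shaped like the stopper, the black one is meant.

How it is judged:
By the outcome, as a careful person would: the job done as asked, in the order asked, and still so for the second after the job is handed in, while the arm keeps its last pose, push and grip.
It also fails if it takes over 58 s, if anything falls off the work surface, if the arm or the gripper's body presses on something with over 40 N, if the wrist force passes 120 N, or if a joint passes its speed limit or range.

## Working session

There is one attempt and no reset: what is moved stays moved. The work goes in short steps, Python scripts to look and compute and a tool call to move; the robot and the scene stay as the last step left them, time stands still between calls to the robot, and variables do not carry over. Pictures are saved under pics/ and viewed, at most 10 in all, crops included, and the job is handed in when it is done.

Besides the shell and the picture viewer there is one more tool, called after "Call:" as a command line: name --argument value ..., lists and objects as JSON in quotes. servo_tool: Moves the arm, as the interface text tells. Its arguments: {"type":"object","properties":{"deltas":{"type":"array","items":{"type":"number"}}},"required":["deltas"]}

```bash
mkdir -p pics; cat > h.py <<'E'
import numpy as np, cv2
from bench import robot
def snap(n,f=None):
    s=robot.snapshot(n)
    if f: cv2.imwrite('pics/'+f,s['color'])
    return s
def pts(s):
    h,w=s['depth'].shape;v,u=np.mgrid[:h,:w];K=s['camera_matrix'];d=s['depth']
    P=np.stack([(u-K[0,2])/K[0,0]*d,(v-K[1,2])/K[1,1]*d,d],-1);E=s['extrinsics']
    return P@E[:3,:3].T+E[:3,3]
def ray(s,u,v,z):
    K=s['camera_matrix'];E=s['extrinsics']
    d=E[:3,:3]@np.array([(u-K[0,2])/K[0,0],(v-K[1,2])/K[1,1],1]);o=E[:3,3]
    return o+d*(z-o[2])/d[2]
E
python3 - <<'E'
from h import *
a=snap('scene');b=snap('top')
cv2.imwrite('pics/both0.png',np.vstack([a['color'],b['color']])[:, :] if 0 else cv2.resize(np.hstack([a['color'],b['color']]),(800,300)))
cv2.imwrite('pics/s0.png',cv2.resize(a['color'],(800,600)));cv2.imwrite('pics/t0.png',cv2.resize(b['color'],(800,600)))
for s in (a,b): print(s['camera_matrix'].round(1).tolist(),s['extrinsics'].round(3).tolist())
print(robot.read_state())
E
```

```text
[[356.9, 0.0, 259.4], [0.0, 356.9, 191.1], [0.0, 0.0, 1.0]] [[0.733, 0.581, -0.353, 890.541], [0.68, -0.625, 0.384, -392.932], [0.003, -0.522, -0.853, 934.752], [0.0, 0.0, 0.0, 1.0]]
[[428.2, 0.0, 251.8], [0.0, 428.2, 181.4], [0.0, 0.0, 1.0]] [[-0.025, -0.992, 0.124, 335.498], [-1.0, 0.025, 0.0, -18.805], [-0.003, -0.124, -0.992, 1563.344], [0.0, 0.0, 0.0, 1.0]]
{'time_s': 0.1, 'joint_pos': array([ 1.01301771,  0.39911417,  0.04503702,  1.53777323, -0.01871306,
        1.20689232, -0.05071126]), 'dq': array([ 2.00206170e-03, -3.51586113e-03,  8.46487571e-04, -2.21336393e-03,
        6.07943603e-04,  4.32734594e-04, -1.97584120e-05]), 'joint_efforts': array([ 3.22295309e-03, -4.76269305e+01,  1.37007605e+00, -2.54950511e+01,
        1.19755132e-02,  5.07018878e-03, -4.09508630e-05]), 'ee_pos': array([ 287.68820944, -582.36789529,  302.96118494]), 'eef_rot': array([-3.13983065e+00,  1.10215118e-04,  4.58873848e-01]), 'force': array([-0.35550819,  0.22508549,  0.23653756]), 'wrist_torque': array([ 0.01479301,  0.00888785, -0.00892683]), 'grip_force': 0.0, 'opening': 85.66606234174984}
```

View pics/s0.png

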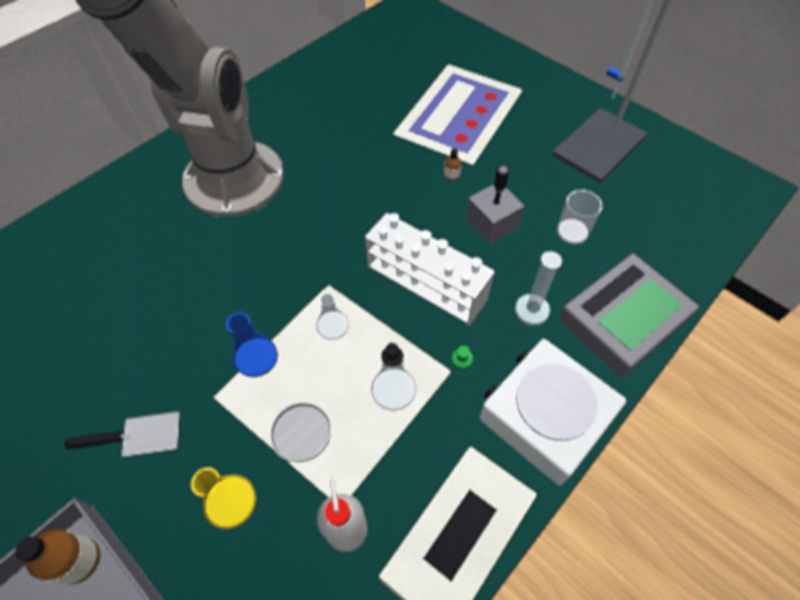

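View pics/t0.png

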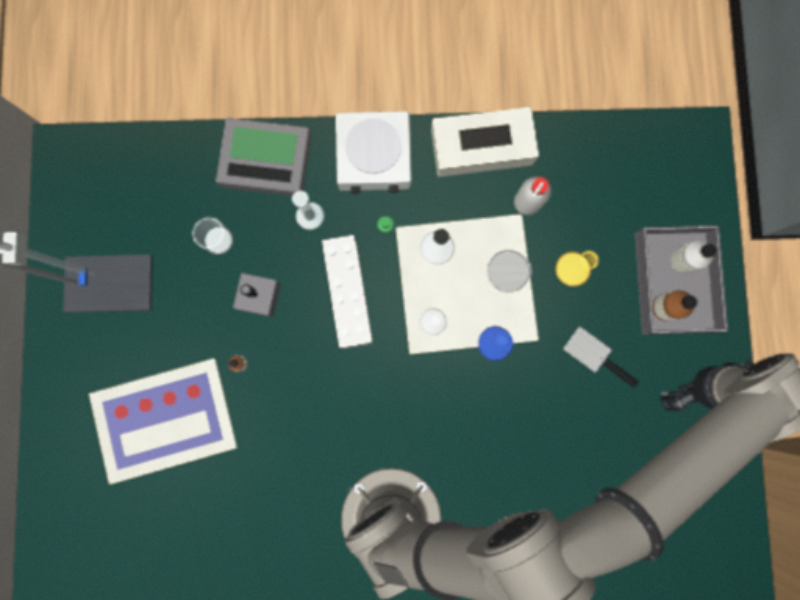

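Candidates in the 800x600 views:
- **Flask:** the clear one with a black stopper, scene (393,375) / top (438,243). The look-alikes are blue (250,345), yellow (225,495) and the small clear flask (330,317).
- **Stopper:** the black knob, scene (393,353). The green one at (462,356) is a look-alike.
- **Electrode:** black, in the grey block, scene (500,180) / top (250,291). The stand rod at the upper right is not it.
- **Dish:** steel, scene (300,432) / top (509,271).

I choose the clear flask with the black stopper and will check it in a crop.

```bash
cat >> h.py <<'E'
def dark(s,c,r,thr=70):
    "native pixel centre c, half-size r: mask of black pixels -> largest blob mask (full size)"
    g=s['color'].max(2);m=np.zeros(g.shape,np.uint8);u,v=c
    m[v-r:v+r,u-r:u+r]=(g[v-r:v+r,u-r:u+r]<thr)
    n,l,st,ce=cv2.connectedComponentsWithStats(m);k=1+np.argmax(st[1:,4]);return l==k,st[k],ce[k]
def tri(a,pa,b,pb):
    A=[];o=[]
    for s,p in((a,pa),(b,pb)):
        E=s['extrinsics'];d=ray(s,*p,0)-E[:3,3];d/=np.linalg.norm(d);A.append(np.eye(3)-np.outer(d,d));o.append(E[:3,3])
    x=np.linalg.solve(A[0]+A[1],A[0]@o[0]+A[1]@o[1]);return x,[np.linalg.norm(M@(x-q)) for M,q in zip(A,o)]
E
python3 - <<'E'
from h import *
a=snap('scene');b=snap('top')
for nm,pa,pb in(('stopper',(251,226),(282,152)),('electrode',(321,112),(158,186))):
    for nm2,s,p in(('scene',a,pa),('top',b,pb)):
        m,st,ce=dark(s,p,14);P=pts(s)[m];P=P[P[:,2]>20]
        print(nm,nm2,st,ce.round(1),'ptsmed',np.median(P,0).round(),'z95',np.percentile(P[:,2],[5,50,95]).round())
        t=P[P[:,2]>np.percentile(P[:,2],80)-6];print('  top cent',t.mean(0).round(1),len(t))
# dish/rack/others from top depth
Q=pts(b)
for nm,(u,v),r in(('dish',(326,174),18),('holder',(163,188),17),('rack',(222,186),40),('flaskarea',(281,156),16),('small',(277,205),12),('cyl',(195,133),18),('green',(247,143),8)):
    R=Q[v-r:v+r,u-r:u+r].reshape(-1,3);z=R[:,2];R=R[z>8 if nm=='dish' else z>40]
    if len(R):print(nm,len(R),R.min(0).round(),R.max(0).round(),np.median(R,0).round())
print('dish floor',ray(b,326,173.5,10).round(1))
def crop(s,c,r,k):return cv2.resize(s['color'][c[1]-r:c[1]+r,c[0]-r:c[0]+r],(k,k),interpolation=cv2.INTER_CUBIC)
cv2.imwrite('pics/c0.png',np.vstack([np.hstack([crop(a,(251,234),25,300),crop(b,(282,156),25,300)]),np.hstack([crop(a,(318,125),25,300),crop(b,(160,187),25,300)])]))
E
```

```text
stopper scene [245 220  12  14 134] [250.5 227.2] ptsmed [ 621. -131.  150.] z95 [139. 150. 166.]
  top cent [ 618.8 -128.6  164.6] 58
stopper top [279 148   7   7  45] [282. 151.] ptsmed [ 610. -122.  163.] z95 [140. 163. 169.]
  top cent [ 612.7 -122.4  165.2] 28
electrode scene [315 105  12  21 124] [320.2 115.2] ptsmed [515. 283. 142.] z95 [104. 142. 160.]
  top cent [526.3 264.9 179.5] 34
electrode top [158 184   6   6  25] [160.9 187. ] ptsmed [502. 287. 138.] z95 [ 83. 138. 161.]
  top cent [503.3 286.7 155.9] 8
dish 138 [ 335. -355.    8.] [ 613.  -19. 1563.] [ 553. -291.   11.]
holder 561 [335. -19.  40.] [ 554.  344. 1563.] [503. 290.  70.]
rack 1475 [335. -19.  52.] [ 628.  138. 1563.] [499.  85. 101.]
flaskarea 258 [ 335. -151.   40.] [ 642.  -19. 1563.] [ 604. -118.   86.]
small 84 [ 335. -128.   40.] [ 457.  -19. 1563.] [ 435. -102.   60.]
cyl 275 [335. -19.  41.] [ 775.  248. 1563.] [707. 187.  67.]
green 32 [335. -19.  42.] [ 680.    9. 1563.] [669.  -1.  49.]
dish floor [ 552.2 -291.1   10. ]
```

View pics/c0.png

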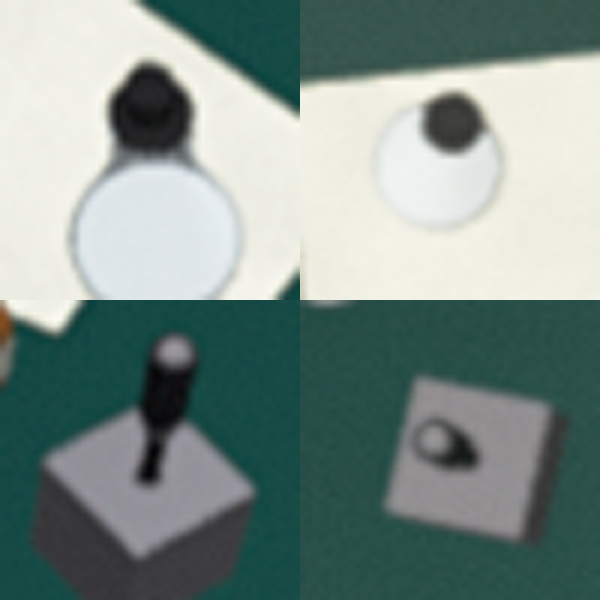

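Row 1 of the crop shows the black stopper with knob and flange on the clear flask: scene knob ≈(251,222), top flange ≈(282,151). Row 2 shows the electrode with its light grey head top in the grey block: scene ≈(322,108), top ≈(158,185). The choice is confirmed.

```bash
python3 - <<'E'
from h import *
from scipy.spatial.transform import Rotation as R
a=snap('scene');b=snap('top')
print('elec head top',tri(a,(321.7,107.8),b,(157.2,184.8)), ray(a,321.7,107.8,160),ray(b,157.2,184.8,160))
print('flange top view',ray(b,282,151,141),'base top',ray(b,279.5,158,2),'knobtop scene',ray(a,250.5,221.5,165),'base scene',ray(a,251.5,248.5,2))
# holder top: gray plane at 70mm
Q=pts(b);m=(abs(Q[...,2]-70)<8)&(abs(Q[...,0]-503)<70)&(abs(Q[...,1]-290)<70)
v,u=np.nonzero(m);r=cv2.minAreaRect(Q[m][:,:2].astype(np.float32));print('holder',r)
m=(Q[...,2]>85)&(Q[...,2]<135)&(abs(Q[...,0]-499)<160)&(abs(Q[...,1]-85)<65)
print('rack',cv2.minAreaRect(Q[m][:,:2].astype(np.float32)))
s=robot.read_state();print(s['ee_pos'],R.from_euler('xyz',s['eef_rot']).as_matrix().round(3))
E
```

```text
elec head top (array([508.03935482, 293.97428242, 160.66222635]), [np.float64(0.40745777665578164), np.float64(0.4074577766557846)]) [507.95554191 294.91644013 160.        ] [507.81848339 293.8312164  160.        ]
flange top view [ 614.37357284 -123.27239149  141.        ] base top [ 615.54751799 -123.34718724    2.        ] knobtop scene [ 614.29168413 -123.49425848  165.        ] base scene [ 615.68374972 -125.33514534    2.        ]
holder ((507.07958984375, 295.463134765625), (80.7418212890625, 80.09873962402344), 76.84516906738281)
rack ((506.2416076660156, 87.30999755859375), (240.27703857421875, 70.18008422851562), 8.439224243164062)
[ 287.81287537 -582.6391502   303.55372507] [[ 0.897  0.443 -0.   ]
 [ 0.443 -0.897  0.001]
 [-0.    -0.001 -1.   ]]
```

Call:
servo_tool --deltas '[0.015,-0.008,0.002,0,0,0,0,0.05,-0.027,0.005,0,0,0,0,0.099,-0.053,0.011,0,0,0,0,0.154,-0.083,0.017,0,0,0,0,0.209,-0.112,0.023,0,0,0,0,0.263,-0.142,0.029,0,0,0,0,0.318,-0.171,0.035,0,0,0,0,0.372,-0.2,0.04,0,0,0,0,0.422,-0.227,0.046,0,0,0,0,0.462,-0.248,0.05,0,0,0,0,0.487,-0.262,0.053,0,0,0,0,0.4965,-0.267,0.054,0,0,0,0]'

```text
time_s: 1.8
ee_pos: [615.3, -119.8, 249.6]
eef_rot: [-3.14, -0.0, 0.463]
force: [-0.4, -0.6, 0.5]
opening: 85.3
grip_force: 0.0
```

Call:
servo_tool --deltas '[0,0,0,0,0,0,0,0,0,0,0,0,0,0.3]'

```text
time_s: 2.05
ee_pos: [614.0, -125.3, 250.0]
eef_rot: [3.141, 0.001, 0.456]
force: [1.1, 0.1, 0.7]
opening: 69.9
grip_force: 0.0
```

Call:
servo_tool --deltas '[0,0,0.008,0,0,0,0.45,0,0,0.02,0,0,0,0.55,0,0,0.03,0,0,0,0.55,0,0,0.034,0,0,0,0.55,0,0,0.034,0,0,0,0.6,0,0,0.034,0,0,0,0.65]'

```text
time_s: 2.8
ee_pos: [615.1, -123.5, 216.3]
eef_rot: [3.141, -0.001, 0.459]
force: [-0.1, 0.4, 1.2]
opening: 29.8
grip_force: 0.0
```

```bash
python3 - <<'E'
from h import *
a=snap('scene');b=snap('top')
k=lambda s,c,r:cv2.resize(s['color'][c[1]-r:c[1]+r,c[0]-r:c[0]+r],(400,400),interpolation=cv2.INTER_CUBIC)
cv2.imwrite('pics/g1.png',np.hstack([k(a,(250,220),45),k(b,(282,152),45)]))
s=robot.read_state();print(s['ee_pos'],s['force'],s['opening'])
E
```

```text
[ 615.07211776 -123.49695349  216.38441427] [-0.33212377  0.46308206 -0.80253063] 29.96144655795411
```

View pics/g1.png

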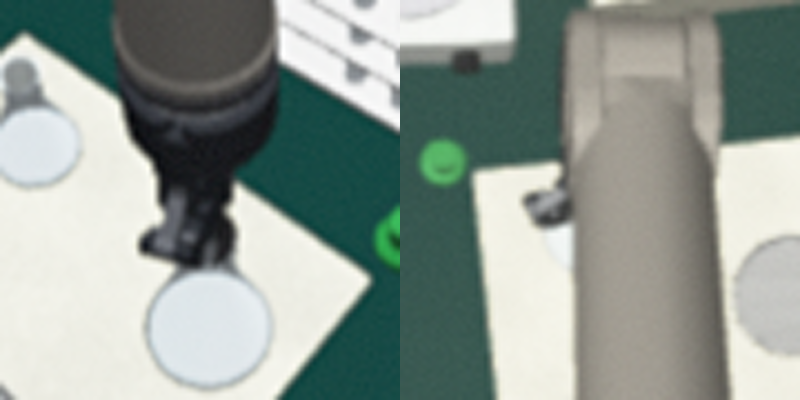

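The scene crop shows the fingers around the knob just above the flange at about (205,240), with the flask base unmoved. Closing now.

Call:
servo_tool --deltas '[0,0,0,0,0,0,0.72,0,0,0,0,0,0,0.78,0,0,0,0,0,0,0.9,0,0,0,0,0,0,1,0,0,0,0,0,0,1]'

```text
time_s: 3.52
ee_pos: [615.0, -123.5, 216.4]
eef_rot: [3.141, -0.001, 0.459]
force: [-1.3, -0.2, 5.7]
opening: 19.0
grip_force: 58.5
```

Call:
servo_tool --deltas '[0,0,-0.003,0,0,0,1,0,0,-0.008,0,0,0,1,0,0,-0.018,0,0,0,1,0,0,-0.032,0,0,0,1,0,0,-0.045,0,0,0,1,0,0,-0.053,0,0,0,1,0,0,-0.055,0,0,0,1]'

```text
time_s: 4.4
ee_pos: [615.1, -123.6, 271.8]
eef_rot: [3.141, -0.001, 0.459]
force: [0.3, -0.6, -0.2]
opening: 19.0
grip_force: 58.6
```

```bash
python3 - <<'E'
from h import *
a=snap('scene');b=snap('top')
k=lambda s,c,r:cv2.resize(s['color'][c[1]-r:c[1]+r,c[0]-r:c[0]+r],(500,500),interpolation=cv2.INTER_CUBIC)
cv2.imwrite('pics/g2.png',k(a,(250,220),50))
s=robot.read_state();print(s['ee_pos'],s['force'],s['opening'],s['grip_force'])
E
```

```text
[ 614.70894066 -123.47713586  270.9541795 ] [-1.01559597 -0.8324391  -0.7146342 ] 18.564906440017275 58.5789030790329
```

View pics/g2.png

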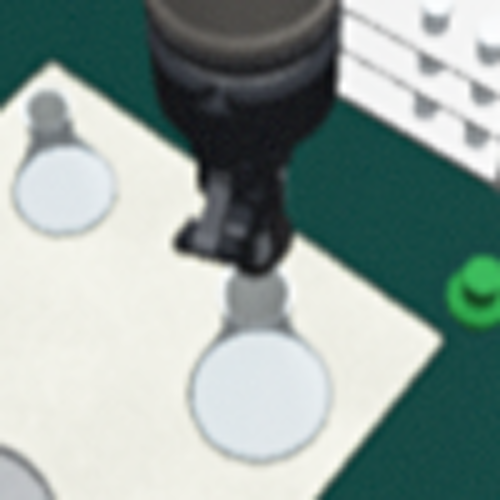

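The stopper is out: the open grey mouth shows at crop (255,295) and the flask stands where it was. On to the dish.

Call:
servo_tool --deltas '[-0.013,0.012,0,0,0,0,1,-0.05,0.047,0,0,0,0,1,-0.09,0.085,0,0,0,0,1,-0.12,0.113,0.01,0,0,0,1,-0.1304,0.1225,0.03,0,0,0,1,-0.1304,0.1225,0.065,0,0,0,1,-0.1304,0.1225,0.105,0,0,0,1,-0.1304,0.1225,0.138,0,0,0,1,-0.1304,0.1225,0.154,0,0,0,1,-0.1304,0.1225,0.16,0,0,0,1,-0.1304,0.1225,0.162,0,0,0,1,-0.1304,0.1225,0.162,0,0,0,1]'

```text
time_s: 6.0
ee_pos: [552.8, -291.5, 110.1]
eef_rot: [3.14, -0.001, 0.459]
force: [0.3, -0.2, 0.1]
opening: 18.9
grip_force: 58.6
```

Call:
servo_tool --deltas '[0,0,0.001,0,0,0,1,0,0,0.002,0,0,0,1,0,0,0.003,0,0,0,1]'

```text
time_s: 6.38
ee_pos: [552.2, -291.1, 106.1]
eef_rot: [3.141, -0.0, 0.459]
force: [0.1, 0.1, -0.4]
opening: 18.6
grip_force: 58.6
```

Call:
servo_tool --deltas '[0,0,0.001,0,0,0,1,0,0,0.002,0,0,0,1]'

```text
time_s: 6.62
ee_pos: [552.4, -291.0, 105.5]
eef_rot: [3.142, 0.0, 0.459]
force: [-3.2, 2.7, 14.5]
opening: 18.8
grip_force: 59.8
```

Call:
servo_tool --deltas '[0,0,-0.001,0,0,0,0.9,0,0,-0.001,0,0,0,0.7,0,0,-0.001,0,0,0,0.6,0,0,-0.001,0,0,0,0.5,0,0,-0.001,0,0,0,0.4,0,0,-0.006,0,0,0,0.4,0,0,-0.02,0,0,0,0.3,0,0,-0.05,0,0,0,0.2,0,0,-0.1,0,0,0,0.1,0,0,-0.15,0,0,0,0,0,0,-0.19,0,0,0,0,0,0,-0.2,0,0,0,0]'

```text
time_s: 8.12
ee_pos: [553.4, -291.6, 308.6]
eef_rot: [3.136, -0.005, 0.459]
force: [0.6, 0.1, -0.1]
opening: 85.3
grip_force: 0.0
```

```bash
python3 - <<'E'
from h import *
a=snap('scene');b=snap('top')
cv2.imwrite('pics/g3.png',cv2.resize(a['color'][170:330,110:310],(750,600),interpolation=cv2.INTER_CUBIC))
s=robot.read_state();print(s['time_s'],s['ee_pos'],s['force'],s['opening'],s['joint_pos'])
E
```

```text
8.225 [ 552.50132823 -291.19783682  305.68687378] [-0.83457895 -0.6467447  -0.14508123] 85.48675110163582 [ 0.51802755  0.35208825 -0.13259313  1.59747557  0.04937279  1.19221128
 -0.73658365]
```

View pics/g3.png

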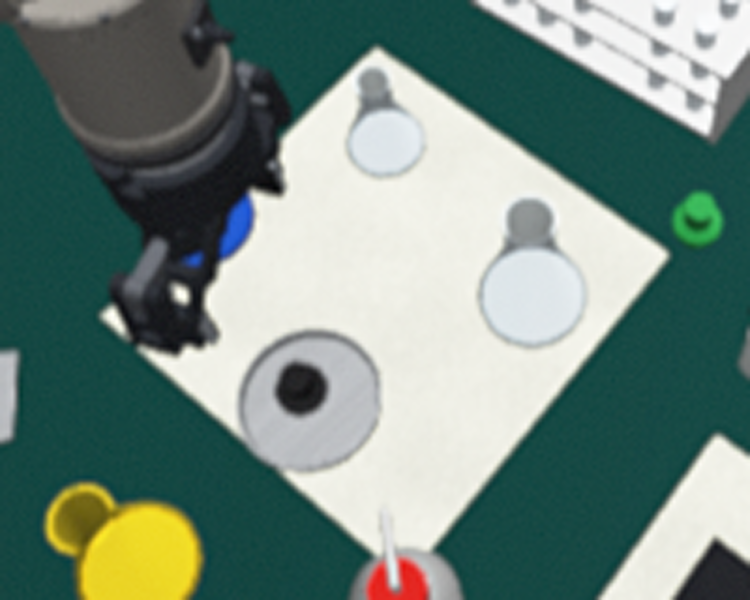

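The stopper stands in the dish at crop (300,388). The flask is unmoved with its mouth at crop (530,220), and the other glassware is undisturbed. Now the electrode.

Call:
servo_tool --deltas '[0.007,-0.016,0,0,0,0,0,0.022,-0.054,0,0,0,0,0,0.044,-0.109,0,0,0,0,0,0.067,-0.166,0,0,0,0,0,0.09,-0.223,0,0,0,0,0,0.113,-0.281,0,0,0,0,0,0.136,-0.338,0,0,0,0,0,0.159,-0.395,0,0,0,0,0,0.182,-0.452,0.01,0,0,0,0,0.202,-0.501,0.02,0,0,0,0,0.215,-0.534,0.03,0,0,0,0,0.2193,-0.5447,0.04,0,0,0,0]'

```text
time_s: 9.72
ee_pos: [504.7, 297.5, 261.9]
eef_rot: [-3.14, 0.003, 0.465]
force: [-1.0, 0.5, 0.7]
opening: 85.2
grip_force: 0.0
```

Call:
servo_tool --deltas '[0,0,0,0,0,0,0.1,0,0,0,0,0,0,0.2]'

```text
time_s: 9.98
ee_pos: [508.1, 292.3, 263.6]
eef_rot: [3.14, 0.001, 0.456]
force: [0.5, -0.0, -0.1]
opening: 68.4
grip_force: 0.0
```

```bash
python3 - <<'E'
from h import *
a=snap('scene');b=snap('top')
print('mouth',ray(a,251.3,228.7,135), ray(a,251.5,249,2))
cv2.imwrite('pics/g4.png',np.hstack([cv2.resize(s['color'][v-40:v+40,u-40:u+40],(400,400),interpolation=cv2.INTER_CUBIC) for s,u,v in((a,320,115),(b,160,187))]))
s=robot.read_state();print(s['time_s'],s['ee_pos'],s['opening'],s['joint_pos'])
E
```

```text
mouth [ 618.61920946 -125.99303035  135.        ] [ 616.70744993 -126.41416739    2.        ]
10.075 [508.3272259  292.56900176 264.23567227] 68.20929354332688 [-0.2344506   0.3449427  -0.45363899  1.73056151  0.16804379  1.10413817
 -1.85567245]
```

View pics/g4.png

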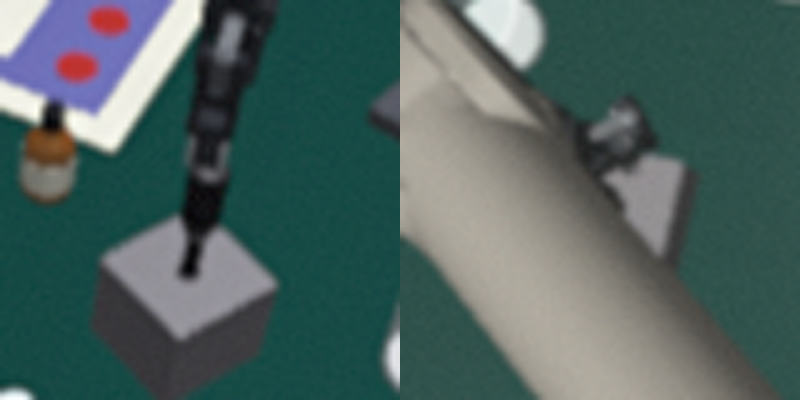

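The fingers stand above the electrode head at crop (205,190), aligned. Descending and closing.

Call:
servo_tool --deltas '[0,-0.001,0.01,0,0,0,0.2,0,-0.001,0.03,0,0,0,0.2,0,-0.001,0.052,0,0,0,0.2,0,-0.001,0.066,0,0,0,0.3,0,-0.001,0.07,0,0,0,0.4,0,-0.001,0.07,0,0,0,0.5,0,-0.001,0.07,0,0,0,0.6,0,-0.001,0.07,0,0,0,0.65]'

```text
time_s: 11.08
ee_pos: [507.3, 295.5, 194.5]
eef_rot: [3.142, -0.001, 0.459]
force: [-0.2, 0.4, -0.4]
opening: 30.1
grip_force: 0.0
```

Call:
servo_tool --deltas '[0,0,0,0,0,0,0.7,0,0,0,0,0,0,0.76,0,0,0,0,0,0,0.9,0,0,0,0,0,0,1,0,0,0,0,0,0,1]'

```text
time_s: 11.7
ee_pos: [507.3, 295.4, 194.2]
eef_rot: [3.141, -0.001, 0.459]
force: [-0.3, -1.8, 4.4]
opening: 23.4
grip_force: 58.6
```

Call:
servo_tool --deltas '[0,0,-0.003,0,0,0,1,0,0,-0.01,0,0,0,1,0,0,-0.025,0,0,0,1,0,0,-0.045,0,0,0,1,0,0,-0.07,0,0,0,1,0,0,-0.095,0,0,0,1,0,0,-0.12,0,0,0,1,0,0,-0.145,0,0,0,1,0,0,-0.163,0,0,0,1,0,0,-0.172,0,0,0,1,0,0,-0.175,0,0,0,1,0,0,-0.175,0,0,0,1]'

```text
time_s: 13.2
ee_pos: [506.8, 295.1, 368.2]
eef_rot: [3.141, 0.001, 0.459]
force: [-0.6, 0.2, -0.6]
opening: 23.9
grip_force: 58.8
```

```bash
python3 - <<'E'
from h import *
a=snap('scene');b=snap('top')
s=robot.read_state();p=s['ee_pos'];print(s['time_s'],p,s['force'],s['opening'])
def proj(s,X):
    E=s['extrinsics'];c=E[:3,:3].T@(np.array(X)-E[:3,3]);q=s['camera_matrix']@c;return q[:2]/q[2]
for nm,q in(('sc',a),('top',b)): print(nm,proj(q,[p[0],p[1],185]),proj(q,[p[0],p[1],280]))
u,v=proj(a,[p[0],p[1],185]).astype(int)
print(u,v);cv2.imwrite('pics/g5.png',np.hstack([cv2.resize(a['color'][v-60:v+20,u-40:u+40],(400,400),interpolation=cv2.INTER_CUBIC),cv2.resize(a['color'][209:249,231:271],(400,400),interpolation=cv2.INTER_CUBIC)]))
E
```

```text
13.3 [506.76204624 295.0941065  367.92888577] [ 0.04419009  1.36905903 -1.16778099] 23.731428974211067
sc [322.71150615 101.37338783] [328.15437366  75.32069591]
top [155.09592206 184.23697481] [147.95484056 180.54230195]
322 101
```

View pics/g5.png

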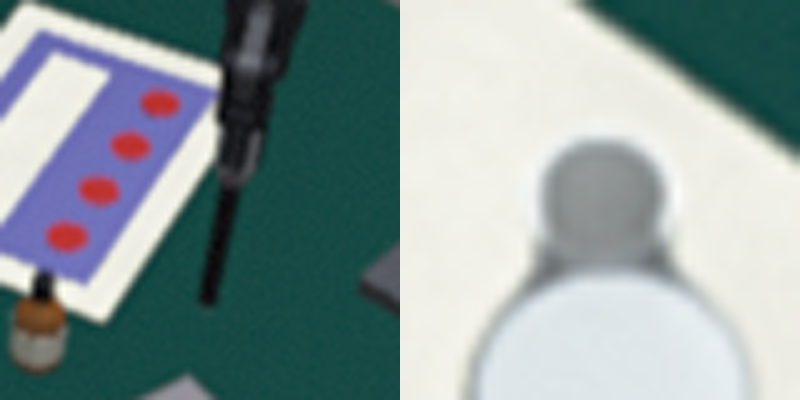

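The electrode is held upright and free of the holder, with its tip at scene pixel ≈(323.6,101.6) against (322.7,101.4) predicted. The flask mouth is at ≈(250.7,228). Carrying it over.

Call:
servo_tool --deltas '[-0.003,0.013,0,0,0,0,1,-0.009,0.042,0,0,0,0,1,-0.018,0.085,0,0,0,0,1,-0.027,0.127,0,0,0,0,1,-0.036,0.169,0,0,0,0,1,-0.044,0.212,0,0,0,0,1,-0.053,0.254,0,0,0,0,1,-0.062,0.297,0,0,0,0,1,-0.071,0.339,0,0,0,0,1,-0.08,0.381,0,0,0,0,1,-0.086,0.411,0,0,0,0,1,-0.0889,0.4237,0,0,0,0,1]'

```text
time_s: 14.8
ee_pos: [614.5, -127.4, 368.3]
eef_rot: [3.141, 0.002, 0.455]
force: [0.7, 0.1, -0.0]
opening: 23.9
grip_force: 58.8
```

Call:
servo_tool --deltas '[0,0,0.004,0,0,0,1,0,0,0.012,0,0,0,1,0,0,0.018,0,0,0,1,0,0,0.02,0,0,0,1,0,0,0.02,0,0,0,1,0,0,0.02,0,0,0,1]'

```text
time_s: 15.55
ee_pos: [615.1, -123.8, 349.2]
eef_rot: [3.141, -0.0, 0.459]
force: [-1.3, 0.2, -1.4]
opening: 23.9
grip_force: 58.8
```

```bash
cat > m.py <<'E'
from h import *
import sys
a=snap('scene');b=snap('top')
s=robot.read_state();p=s['ee_pos'];print(s['time_s'],p,s['eef_rot'],s['force'],s['opening'])
def proj(s,X):
    E=s['extrinsics'];c=E[:3,:3].T@(np.array(X)-E[:3,3]);q=s['camera_matrix']@c;return (q[:2]/q[2]).round(1)
print('tip',proj(a,[p[0],p[1],p[2]-184]),'mouth',proj(a,[615,-124,135]),'top tip',proj(b,[p[0],p[1],p[2]-184]))
cv2.imwrite('pics/'+sys.argv[1],cv2.resize(a['color'][185:265,210:290],(600,600),interpolation=cv2.INTER_CUBIC))
# shaft centreline rows in the scene view against the light background
g=a['color'].max(2)
for v in range(200,236,2):
    c=[u for u in range(240,270) if g[v,u]<70]
    if c: print(v,min(c),max(c),np.mean(c),end=' | ')
E
python3 m.py g6.png
```

```text
15.65 [ 615.12567161 -123.9385692   349.22813197] [ 3.14112376e+00 -4.72736282e-04  4.58826915e-01] [-0.57320674  0.35588964 -1.03133446] 23.41197460697243
tip [250.6 221.8] mouth [250.8 227.3] top tip [282.7 149.4]
200 241 256 248.07142857142858 | 202 240 256 247.35714285714286 | 204 243 254 247.66666666666666 | 206 247 253 249.8 | 208 249 253 251.0 | 210 249 253 251.0 | 212 249 253 251.0 | 214 249 259 253.4 | 216 249 262 254.6 | 218 249 265 255.8 | 220 249 267 253.8 | 222 250 252 251.0 |
```

View pics/g6.png

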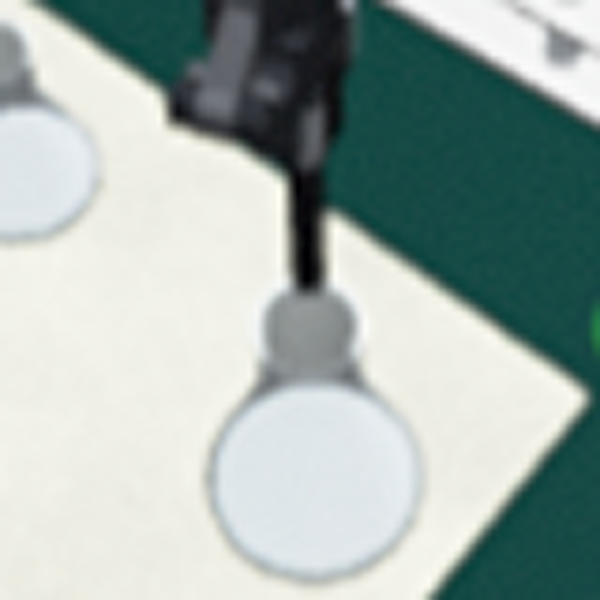

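The electrode is upright above the mouth: the tip's lower edge is at about crop (309,288) and the mouth centre at about (310,327). I'll lower most of the way and check the tip height from depth and the end row.

Call:
servo_tool --deltas '[0,0,0.003,0,0,0,1,0,0,0.009,0,0,0,1,0,0,0.014,0,0,0,1,0,0,0.015,0,0,0,1,0,0,0.015,0,0,0,1,0,0,0.015,0,0,0,1]'

```text
time_s: 16.4
ee_pos: [615.1, -123.9, 334.1]
eef_rot: [3.141, -0.0, 0.459]
force: [0.7, 0.5, -0.8]
opening: 24.0
grip_force: 58.8
```

```bash
python3 - <<'E'
from h import *
ss=[snap('scene') for _ in range(4)]
s=robot.read_state();p=s['ee_pos'];print(p)
a=ss[0];g=np.mean([q['color'].max(2).astype(float) for q in ss],0)
D=np.median([q['depth'] for q in ss],0);a['depth']=D.astype(np.float32);P=pts(a)
E=a['extrinsics'];
for v in range(210,234):
    i=P[v,251];d=i-E[:3,3];h=d.copy();h[2]=0;h/=np.linalg.norm(h)
    print(v,g[v,247:256].astype(int),(i+6*h).round(1) )
# expected near-bottom edge pixel of tip if tip at (p.x,p.y,p.z-184.3)
h=E[:3,2].copy();h[2]=0;h/=np.linalg.norm(h)
def proj(X):
    c=E[:3,:3].T@(np.array(X)-E[:3,3]);q=a['camera_matrix']@c;return (q[:2]/q[2]).round(2)
t=np.array([p[0],p[1],p[2]-184.3]);print('edge',proj(t-6*h),'centre',proj(t),'+5z',proj(t-6*h+[0,0,5]))
E
```

```text
[ 615.0707199  -123.96679348  334.08631895]
210 [173  87  29  60  68  51  54  71  72] [ 627.8 -133.7  264.9]
211 [236 121  17  25  30  27  49  67  70] [ 618.  -124.2  234.9]
212 [242 131  22  10  14  26  63  85  76] [ 617.9 -124.2  230.1]
213 [240 134  29   8  16  52 113 146 120] [ 618.2 -124.6  226.3]
214 [238 134  31   9  19  71 155 212 194] [ 618.  -124.5  221.1]
215 [238 135  33   8  18  74 169 241 240] [ 617.9 -124.5  216.1]
216 [238 146  44   9  15  72 168 240 244] [ 618.1 -124.8  211.9]
217 [239 158  57   9  15  72 168 238 241] [ 618.1 -125.   207.3]
218 [241 161  59   7  16  72 169 238 239] [ 618.3 -125.3  203. ]
219 [241 162  58   8  16  72 168 239 239] [ 617.6 -124.7  196.1]
220 [240 160  59   7  14  65 162 240 240] [ 617.8 -125.1  191.8]
221 [239 162  60   6  12  54 154 241 243] [ 617.6 -125.   186.2]
222 [242 171  70  11  10  44 145 240 246] [ 617.7 -125.3  181.6]
223 [229 162  69  10   7  35 119 210 237] [ 617.4 -125.   175.5]
224 [175 128  56   9   7  30  94 161 199] [ 618.  -125.8  172.3]
225 [149 125  71  32  27  53 100 141 158] [ 618.  -125.9  166.8]
226 [148 143 113  83  77 101 127 143 144] [ 617.7 -125.8  161. ]
227 [148 150 144 129 124 138 144 145 140] [ 617.9 -126.1  156.3]
228 [146 150 151 147 147 146 146 142 137] [ 602.4 -111.1  105.6]
229 [144 149 149 149 147 146 143 140 135] [ 602.3 -111.1   99.5]
230 [142 146 148 147 146 143 141 137 134] [ 602.7 -111.6   94.9]
231 [141 144 145 146 145 142 140 135 133] [ 602.9 -112.    89.9]
232 [142 143 143 144 144 141 139 138 139] [ 601.7 -111.    80.4]
233 [148 146 142 144 143 144 144 145 144] [ 597.4 -106.9   61.2]
edge [250.67 226.85] centre [250.71 224.63] +5z [250.63 225.95]
```

The shaft axis is vertical within about 1°. The tip edge row matches a tip at about z≈150 with the axis over the mouth. Lowering 5 mm leaves a gap of about 10 mm. Then settle.

Call:
servo_tool --deltas '[0,0,0.002,0,0,0,1,0,0,0.004,0,0,0,1,0,0,0.005,0,0,0,1,0,0,0.005,0,0,0,1,0,0,0.005,0,0,0,1,0,0,0.005,0,0,0,1,0,0,0.005,0,0,0,1,0,0,0.005,0,0,0,1]'

```text
time_s: 17.6
ee_pos: [615.0, -124.0, 329.0]
eef_rot: [3.141, -0.0, 0.459]
force: [0.1, -0.0, -1.1]
opening: 23.8
grip_force: 58.8
```

```bash
python3 - <<'E'
from h import *
a=snap('scene')
cv2.imwrite('pics/g7.png',cv2.resize(a['color'][170:310,130:300],(728,600),interpolation=cv2.INTER_CUBIC))
s=robot.read_state();print(s['time_s'],s['ee_pos'],s['force'],s['dq'].round(3),s['grip_force'])
E
```

```text
17.65 [ 614.98705697 -123.9495714   328.905015  ] [ 0.16519277 -0.77579047 -0.97819194] [-0.001  0.     0.001  0.001  0.    -0.001 -0.003] 58.810529708862305
```

View pics/g7.png

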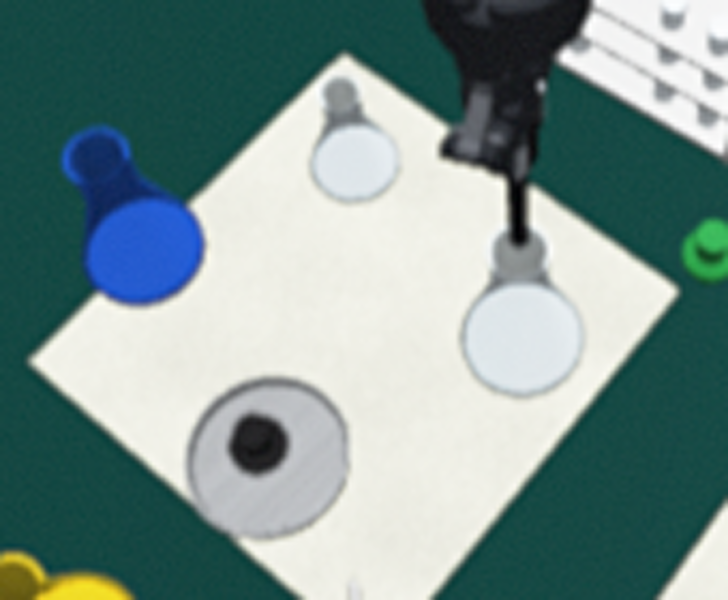

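The final view shows the tip at crop (518,240) just above the mouth at (518,254). The stopper is in the dish at (258,443), the flask is unmoved, and the arm is still.

```bash
python3 -c "
from bench import robot
print(robot.job_done())"
```

```text
the job is handed in; nothing more can be done
None
```

Job handed in at about 18 s: the stopper is in the steel dish and the electrode is held upright and still over the centre of the flask's mouth, tip about 10 mm above it by the arm's readings (the camera would allow up to about 14 mm); the flask did not move.

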